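# Sort the setting punches by length and shut the tray

### The arm

A 7-joint arm with a two-finger parallel gripper is mounted at the origin on the work surface. World frame = base frame: x ahead of the robot, y to its left, z up, the work surface at z = 0. Lengths are in m, angles in rad, forces in N, time in s.
With the tool pointing down it reaches from about 0.35 to 0.9 m from the base axis. Payload 8.1 kg.
Tool frame: the origin (TCP) lies at the very end of the fingers, on their centre line; the grasp point (between the pads) lies 19 mm behind it; z points along the fingers, y is the line along which they close (so a half turn about z gives the same grasp; the last joint's range is limited). The gripper opens to 85 mm and grips with 20 to 120 N. Pads are 22 mm wide; open, the fingers measure 114 mm over their backs; the gripper's body (76 mm by 85 mm) begins 54 mm behind the grasp point. The pads swing forward as they close: fully open they stand 13 mm farther back than shut.
Start: joints at [1.163, 0.434, 0.025, 1.573, -0.012, 1.134, -0.075], TCP at [0.188, -0.596, 0.231] pointing down, gripper open.
Joint ranges: [-2.62, 2.62], [-0.44, 2.09], [-1.27, 1.32], [0.08, 2.57], [-1.32, 4.46], [0.12, 2], [-2.74, 2.74]. Speed limits (rad/s): [2.22, 2.22, 3.01, 3.01, 3.14, 3.14, 3.14].

### API

Orientations are given as a unit quaternion [w, x, y, z].
In Python, from bench import * gives the robot as it stands. Calls block until the motion is done:
- goto(position, orientation): joint-space move of the TCP to a pose.
- movel(position, rotation=None, feed=0.15, contact_N=None): straight line of the TCP; rotation=None keeps the orientation; feed is the mean speed in m/s. With contact_N (N) it stops when the force on the tool has changed by that much, and returns True; else False.
- set_joints(angles): joint-space move.
- grip(opening, strength=None): opening from 0.0 (shut) to 1.0 (fully open); strength is the grip in N (None keeps the last); returns when the fingers have stopped.
- hold(seconds).
- ik(position, orientation): joint angles nearest the present ones, or None.
- state(): the state.
- get_image(name): name is "scene" or "side" or "wrist"; returns a dict with "color" (400x640x3 uint8, red, green, blue), "z_map" (400x640 float32, m along the optical axis (not along the pixel's ray), 0 where there is no reading), "fx", "fy", "cx", "cy" (pixels), "k1" (the pictures are not rectified: a ray, as slopes to the right and down, at radius r is drawn at 1 + k1 r^2 times it, then the intrinsics apply), "rvec" (rotation vector, rad) and "tvec" (3), from world to camera coordinates, as OpenCV has them. Camera axes: x right, y down, z forward; pixel columns grow to the right and rows downward; lengths in m; the calibration is good to about 2 mm. A picture is of the moment at which its call begins.
A pose or a line that the arm cannot do raises Unreachable and nothing moves.
- hand_in(): hands the job in; it is judged then, once.
The state is a dict: "time": time; "joints": joint angles; "joint_vel": joint speeds; "joint_efforts": joint torques, N m; "tool_pos": TCP position; "ee_rot": TCP orientation; "ft_force": force on the tool from outside, world axes, zero at the start; "torque": the same for the moment, N m; "grip_width": opening from 0.0 (shut) to 1.0 (fully open); "grasp_force": force on a finger pad.
Only numpy, scipy, OpenCV 4.12 (cv2) and the standard library are available. Lean on these libraries where they do the work, as an engineer would, in place of code of your own. Each camera call takes 0.05 s, during which the arm holds its last target. There are 200 camera calls.

### The job

Four square steel punches are lying on the green mat, alike but for their length: put each one down flat in an empty pocket of the tray row made for its length (short, medium or long), so that every pocket is filled. Leave the tray pulled out until all four are in, then push it fully home. Leave the ring, tools and other things on the bench where they are.

Things in the scene. Friction and masses are not known exactly. Their poses are not given: they have to be found in the camera images.
- punch_short: loose steel punch, 60 mm long in all, with a 14 mm square shank, lying on the 2 mm thick green mat; origin at its centre (7 mm above what it lies on), x axis along its length towards the tapered tip (the last 10 mm); the other three punches differ only in length or not at all
- punch_medium_1: loose steel punch, 80 mm long in all, with a 14 mm square shank, lying on the 2 mm thick green mat; origin at its centre (7 mm above what it lies on), x axis along its length towards the tapered tip (the last 10 mm); the other three punches differ only in length or not at all
- punch_medium_2: loose steel punch, 80 mm long in all, with a 14 mm square shank, lying on the 2 mm thick green mat; origin at its centre (7 mm above what it lies on), x axis along its length towards the tapered tip (the last 10 mm); the other three punches differ only in length or not at all
- punch_long: loose steel punch, 100 mm long in all, with a 14 mm square shank, lying on the 2 mm thick green mat; origin at its centre (7 mm above what it lies on), x axis along its length towards the tapered tip (the last 10 mm); the other three punches differ only in length or not at all
- slot_short (a point): centre of the floor of the one empty place in the short row, the middle of three (fixed 60 mm punches in the other two). Pocket: 72 mm along this frame's y, 22 mm along x, 5 mm deep, level wood 23 mm wide or more beside it along x; next pocket of the row 45 mm along x. Frame: the tray's, x to its back, y along the pockets, z up; floor 20 mm above the bench
- slot_medium_a (a point): centre of the floor of the front empty place in the medium row (for either 80 mm punch; a fixed one lies in the back pocket). Pocket: 92 mm along this frame's y, 22 mm along x, 5 mm deep, level wood 23 mm wide or more beside it along x; next pocket of the row 45 mm along x. Frame: the tray's, x to its back, y along the pockets, z up; floor 20 mm above the bench
- slot_medium_b (a point): centre of the floor of the middle empty place in the medium row (for either 80 mm punch; a fixed one lies in the back pocket). Pocket: 92 mm along this frame's y, 22 mm along x, 5 mm deep, level wood 23 mm wide or more beside it along x; next pocket of the row 45 mm along x. Frame: the tray's, x to its back, y along the pockets, z up; floor 20 mm above the bench
- slot_long (a point): centre of the floor of the one empty place in the long row, the front of three (fixed 100 mm punches in the other two). Pocket: 112 mm along this frame's y, 22 mm along x, 5 mm deep, level wood 23 mm wide or more beside it along x; next pocket of the row 45 mm along x. Frame: the tray's, x to its back, y along the pockets, z up; floor 20 mm above the bench
- tray_front (a point): centre of the top edge of the outer face of the tray's wooden front board (336 mm wide, 12 mm thick, 34 mm high, top about 38 mm above the bench); its inner face is 45 mm from the line of the front pockets; x points into the tray (the way to push), z up
- tray (a joint): how far the punch tray stands out of its base, m: 0 fully home against its stop, up to 0.09 out towards the robot; slides stiffly, about 4 N
- gold_ring: plain gold-coloured finger ring, 23 mm outside, 6 mm high, lying flat on the mat among the punches. Bystander; origin at the centre of its underside.
- bench_block: polished steel bench block 70 x 70 x 20 mm beside the mat. Bystander; origin on its underside.
- graver: wood-handled graver, 170 mm long, lying beyond the mat. Bystander; origin on its underside.
- hammer: small hammer, 240 mm long, lying at the back of the bench. Bystander; origin on its underside.
- flux_jar: amber jar, 52 mm across, 60 mm high, upright. Bystander; origin on its underside.
- pliers: blue-handled pliers, 130 mm long, lying left of the tray. Bystander; origin on its underside.
Things that resemble listed ones, but are neither listed nor needed, are in the scene too. Leave any orange or pink look-alike of the punch_long alone.

How it is judged:
On the way, in this order (a step that is already met when the one before it is completed fails the run):
1. all four punches lie in pockets of their own length while the tray is still pulled out (more than 25 mm) (horizontal distance between punch_short and slot_short below 0.01 m and z of punch_short in the frame of slot_short between 0.004 and 0.0095 m and angle between the x axis of punch_short and the y axis of slot_short, either way round below 0.2 rad and ((horizontal distance between punch_medium_1 and slot_medium_a below 0.01 m and z of punch_medium_1 in the frame of slot_medium_a between 0.004 and 0.0095 m and angle between the x axis of punch_medium_1 and the y axis of slot_medium_a, either way round below 0.2 rad) or (horizontal distance between punch_medium_1 and slot_medium_b below 0.01 m and z of punch_medium_1 in the frame of slot_medium_b between 0.004 and 0.0095 m and angle between the x axis of punch_medium_1 and the y axis of slot_medium_b, either way round below 0.2 rad)) and ((horizontal distance between punch_medium_2 and slot_medium_a below 0.01 m and z of punch_medium_2 in the frame of slot_medium_a between 0.004 and 0.0095 m and angle between the x axis of punch_medium_2 and the y axis of slot_medium_a, either way round below 0.2 rad) or (horizontal distance between punch_medium_2 and slot_medium_b below 0.01 m and z of punch_medium_2 in the frame of slot_medium_b between 0.004 and 0.0095 m and angle between the x axis of punch_medium_2 and the y axis of slot_medium_b, either way round below 0.2 rad)) and horizontal distance between punch_long and slot_long below 0.01 m and z of punch_long in the frame of slot_long between 0.004 and 0.0095 m and angle between the x axis of punch_long and the y axis of slot_long, either way round below 0.2 rad and value of joint tray above 0.025 m), for 0.2 s.
2. the tray is pushed home with the punches still in their pockets (horizontal distance between punch_short and slot_short below 0.01 m and z of punch_short in the frame of slot_short between 0.004 and 0.0095 m and angle between the x axis of punch_short and the y axis of slot_short, either way round below 0.2 rad and ((horizontal distance between punch_medium_1 and slot_medium_a below 0.01 m and z of punch_medium_1 in the frame of slot_medium_a between 0.004 and 0.0095 m and angle between the x axis of punch_medium_1 and the y axis of slot_medium_a, either way round below 0.2 rad) or (horizontal distance between punch_medium_1 and slot_medium_b below 0.01 m and z of punch_medium_1 in the frame of slot_medium_b between 0.004 and 0.0095 m and angle between the x axis of punch_medium_1 and the y axis of slot_medium_b, either way round below 0.2 rad)) and ((horizontal distance between punch_medium_2 and slot_medium_a below 0.01 m and z of punch_medium_2 in the frame of slot_medium_a between 0.004 and 0.0095 m and angle between the x axis of punch_medium_2 and the y axis of slot_medium_a, either way round below 0.2 rad) or (horizontal distance between punch_medium_2 and slot_medium_b below 0.01 m and z of punch_medium_2 in the frame of slot_medium_b between 0.004 and 0.0095 m and angle between the x axis of punch_medium_2 and the y axis of slot_medium_b, either way round below 0.2 rad)) and horizontal distance between punch_long and slot_long below 0.01 m and z of punch_long in the frame of slot_long between 0.004 and 0.0095 m and angle between the x axis of punch_long and the y axis of slot_long, either way round below 0.2 rad and value of joint tray below 0.004 m), for 0.2 s.
At the end, for the whole second after the job is handed in: Each loose punch lies flat in an empty pocket of its own row (centre within 10 mm of the pocket's and at most 9.5 mm above its floor, within 0.2 rad of its line, either end first, either medium pocket), at rest (under 0.02 m/s), and the tray is home (within 4 mm) (all of step 2 and linear speed of each of punch_short, punch_medium_1, punch_medium_2, punch_long below 0.02 m/s); the robot touches nothing.
It fails at once if the ring, a tool or another bystander is moved more than 25 mm (distance of any of gold_ring, bench_block, graver, hammer, flux_jar, pliers from where it was at the start of the episode above 0.025 m).
It also fails if it takes over 72 s, if anything falls off the work surface, if the arm or the gripper's body presses on something with over 40 N, if the wrist force passes 120 N, or if a joint passes its speed limit or range.

## Working session

There is one attempt and no reset: what is moved stays moved. The work goes in short steps, each a Python script; the robot and the scene stay as the last script left them, time stands still between calls to the robot, and variables do not carry over. Pictures are saved under pics/ and viewed, at most 10 in all, crops included, and the job is handed in when it is done.

```bash
mkdir -p pics; ls
python3 - <<'E'
from bench import *
import cv2, numpy as np
for n in ["scene","side"]:
    d=get_image(n); np.savez(n+".npz",**d)
    cv2.imwrite(f"pics/{n}0.png",cv2.resize(d["color"][:,:,::-1],(800,500),interpolation=cv2.INTER_CUBIC))
    R=cv2.Rodrigues(np.array(d["rvec"]))[0]; print(n,d["fx"],d["cx"],d["cy"],d["k1"],-R.T@d["tvec"],R[2])
print(state())
E
```

```text
pics
scene 517.1968163596687 323.96202263873664 200.70791909884386 -0.14221588172413163 [ 1.66690269 -0.58950992  1.59249346] [-0.56430278  0.29965361 -0.76926594]
side 408.62162845055815 318.43947616862005 198.58533423424868 -0.10274562224476012 [ 0.20560122 -0.7665231   1.04987904] [ 0.26692256  0.60017703 -0.75401583]
{'time': 0.1, 'joints': array([ 1.16343705,  0.43513816,  0.02497426,  1.57401123, -0.01161601,
        1.1340345 , -0.07508446]), 'joint_vel': array([-0.00038192, -0.00138263, -0.00012293, -0.00104923, -0.00036876,
        0.00183574,  0.00010327]), 'joint_efforts': array([ 4.18136871e-03, -6.71763611e+01,  1.02897506e+00, -3.16903818e+01,
        1.58540101e-02,  7.11920962e-03, -3.06389018e-05]), 'tool_pos': array([ 0.1873524 , -0.59576679,  0.23061189]), 'ee_rot': array([-7.03483622e-04,  9.88417065e-01,  1.51760283e-01, -1.67034315e-04]), 'ft_force': array([-0.26969269, -0.23875132, -0.19970414]), 'torque': array([0.02669739, 0.02716398, 0.02484171]), 'grasp_force': 0.0, 'grip_width': 0.9994612257897759}
```

View pics/scene0.png

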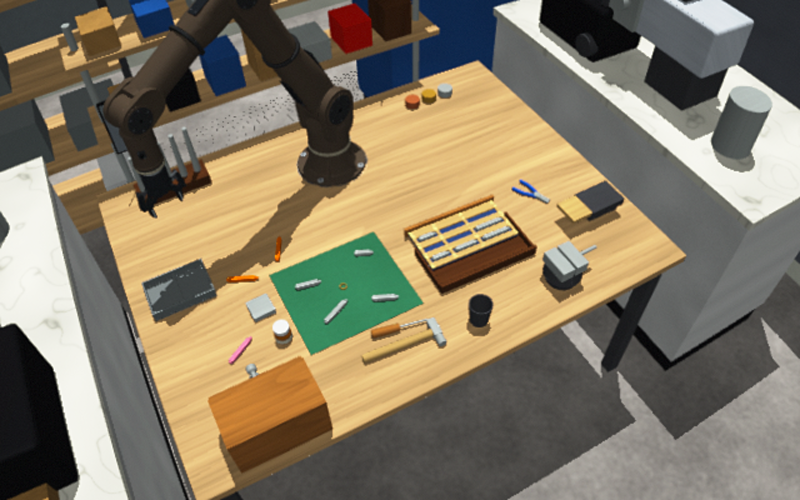

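View pics/side0.png

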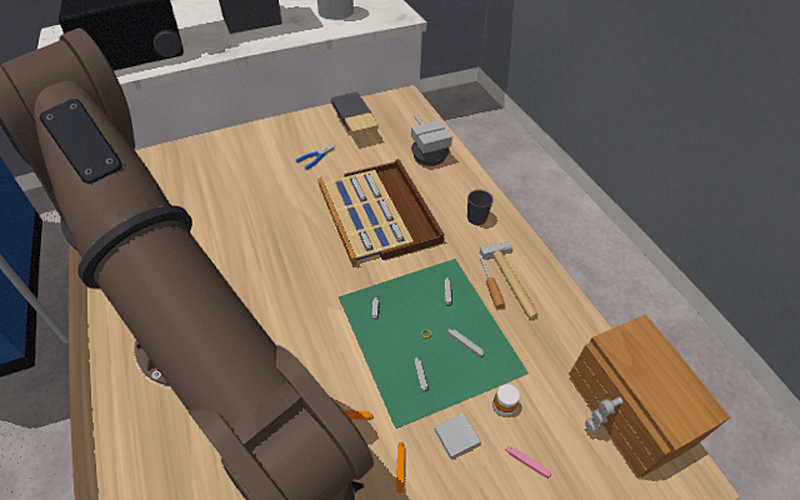

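```bash
cat > h.py <<'E'
import cv2, numpy as np
def cam(d):
    return cv2.Rodrigues(np.array(d["rvec"],float))[0], np.array(d["tvec"],float).ravel()
def K(d): return np.array([[d["fx"],0,d["cx"]],[0,d["fy"],d["cy"]],[0,0,1]],float), np.array([float(d["k1"]),0,0,0])
def rays(uv,d):
    k,D=K(d); return cv2.undistortPoints(np.array(uv,float).reshape(-1,1,2),k,D).reshape(-1,2)
def onplane(uv,d,z):
    R,t=cam(d); C=-R.T@t; r=np.c_[rays(uv,d),np.ones(len(uv))]@R
    return C+r*((z-C[2])/r[:,2])[:,None]
def cloud(d):
    R,t=cam(d); v,u=np.mgrid[:400,:640]; r=rays(np.c_[u.ravel(),v.ravel()],d)
    z=d["z_map"].astype(float).ravel(); return ((np.c_[r,np.ones(len(r))]*z[:,None]-t)@R).reshape(400,640,3)
def ortho(d,x0,x1,y0,y1,z,s):  # s px per m; rows: x down from x1 ; cols: y from y1 (left) to y0
    k,D=K(d); H,W=int((x1-x0)*s),int((y1-y0)*s)
    i,j=np.mgrid[:H,:W]; P=np.stack([x1-i/s,y1-j/s,np.full(i.shape,z)],-1).reshape(-1,3)
    p=cv2.projectPoints(P,np.array(d["rvec"],float),np.array(d["tvec"],float),k,D)[0].reshape(H,W,2).astype(np.float32)
    return cv2.remap(d["color"][:,:,::-1].copy(),p,None,cv2.INTER_CUBIC)
E
python3 - <<'E'
from h import *
np.set_printoptions(precision=4,suppress=True)
for n in["side","scene"]:
    d=dict(np.load(n+".npz")); c=cloud(d)
    if n=="side":
        mat=np.array([(340,297),(455,260),(527,373),(397,428)])/1.25; tr=np.array([(320,180),(398,160),(443,240),(355,263)])/1.25
        M=onplane(mat,d,.002); T=onplane(tr,d,.035); print("mat\n",M,"\ntray\n",T)
        a=ortho(d,.3,.8,-.35,.45,.016,1000); cv2.imwrite("pics/o1.png",a)
    # mat punches from depth
    poly=M[:,:2].astype(np.float32); ctr=poly.mean(0); poly=(ctr+(poly-ctr)*.97).astype(np.float32)
    ins=np.array([cv2.pointPolygonTest(poly,(float(x),float(y)),False)>0 for x,y,_ in c.reshape(-1,3)]).reshape(400,640)
    m=ins&(c[...,2]>.0085)&(c[...,2]<.05)
    print(n,"mat z",np.median(c[ins][:,2]),np.std(c[ins&~m][:,2]))
    k,l,st,_=cv2.connectedComponentsWithStats(m.astype(np.uint8))
    for i in range(1,k):
        if st[i,4]<20: continue
        p=c[l==i]; r=cv2.minAreaRect(p[:,:2].astype(np.float32)); u,s,v=np.linalg.svd(p[:,:2]-p[:,:2].mean(0),full_matrices=False)
        print(st[i,4],np.round(r[0],4),np.round(r[1],4),"axis deg",np.degrees(np.arctan2(v[0,1],v[0,0])),"z",np.percentile(p[:,2],[50,95]))
E
```

```text
mat
 [[ 0.378  -0.0262  0.002 ]
 [ 0.701  -0.0291  0.002 ]
 [ 0.7    -0.391   0.002 ]
 [ 0.3777 -0.3928  0.002 ]] 
tray
 [[0.4554 0.379  0.035 ]
 [0.7077 0.3764 0.035 ]
 [0.6877 0.0222 0.035 ]
 [0.4429 0.0373 0.035 ]]
side mat z 0.0011042721094729091 0.002130183893313005
93 [ 0.6338 -0.1156] [0.0783 0.0132] axis deg -114.98066364610645 z [0.0149 0.0179]
72 [ 0.4447 -0.0946] [0.0609 0.0138] axis deg -115.63819234377013 z [0.0142 0.018 ]
160 [ 0.606  -0.2664] [0.0191 0.095 ] axis deg -64.73578541458764 z [0.0137 0.0169]
127 [ 0.4736 -0.2982] [0.0798 0.0143] axis deg -100.97748488146819 z [0.0151 0.0187]
scene mat z 0.002593198718098089 0.22710439109245176
60 [ 0.4468 -0.0924] [0.0677 0.0316] axis deg -116.79836133814636 z [0.0146 0.0232]
87 [ 0.472  -0.2965] [0.0791 0.0337] axis deg -103.48881496031193 z [0.0162 0.0218]
87 [ 0.6337 -0.1157] [0.082  0.0282] axis deg -113.60705906727839 z [0.0146 0.023 ]
111 [ 0.6058 -0.2644] [0.0271 0.0987] axis deg -65.0581502944024 z [0.0143 0.0223]
```

View pics/o1.png

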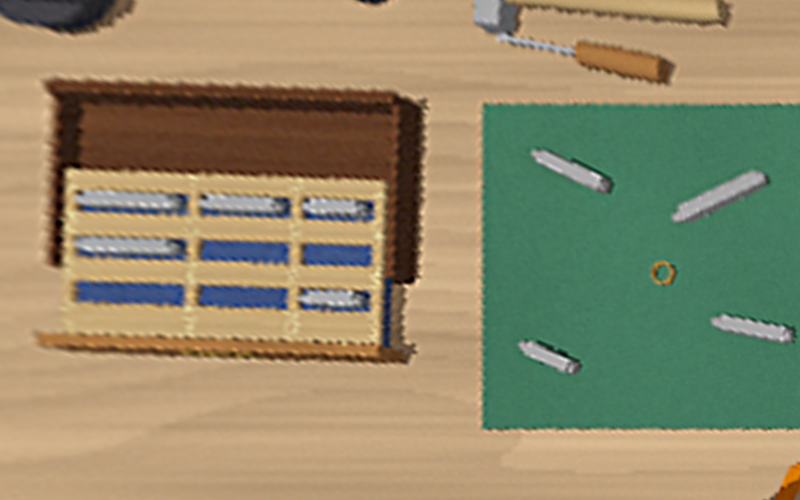

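Four grey steel punches lie on the mat. Their (column, row) positions in the overhead view, with measured lengths, are:
- (570,170): about 80 mm
- (720,195): about 100 mm
- (752,328): about 80 mm
- (548,357): about 60 mm

The orange and pink look-alikes lie off the mat, so none of these four is one. The empty pockets show blue: short (336,253), medium (242,297) and (242,251), and long (130,294). Next I take a closer look with the wrist camera.

```bash
cat >> h.py <<'E'
def q(deg):
    b=np.radians(deg)/2; return [0.,float(np.cos(b)),float(np.sin(b)),0.]
E
python3 - <<'E'
from bench import *
from h import *
np.set_printoptions(precision=4,suppress=True)
# which yaw variants are reachable
for p in [(.45,-.09),(.634,-.116),(.606,-.266),(.473,-.298),(.5,.1),(.55,.33),(.5,.2)]:
    o=[]
    for a in range(-180,180,30):
        r=ik([*p,.03],q(a)); o.append((a,None if r is None else round(float(r[6]),1)))
    print(p,o)
for n,p in [("mat",[.50,-.2,.36]),("tray",[.48,.2,.33])]:
    goto(p,q(0)); hold(.3)
    d=get_image("wrist"); np.savez("w_"+n+".npz",**d); R,t=cam(d); print(n,-R.T@t,R[2],state()["time"],state()["joints"])
    if n=="mat": a=ortho(d,.38,.70,-.39,-.03,.016,1500)
    else: a=ortho(d,.42,.70,.0,.42,.025,1600)
    cv2.imwrite(f"pics/w_{n}.png",a)
im=np.zeros((560,1200,3),np.uint8)
E
```

```text
(0.45, -0.09) [(-180, 1.1), (-150, 1.3), (-120, 1.8), (-90, -2.0), (-60, -2.5), (-30, -2.1), (0, -1.6), (30, -1.2), (60, -0.8), (90, -0.3), (120, 0.1), (150, 0.6)]
(0.634, -0.116) [(-180, 1.2), (-150, 1.5), (-120, 2.0), (-90, -2.2), (-60, -2.4), (-30, -2.0), (0, -1.6), (30, -1.2), (60, -0.7), (90, -0.3), (120, 0.2), (150, 0.6)]
(0.606, -0.266) [(-180, 1.5), (-150, 1.7), (-120, 2.3), (-90, -2.6), (-60, -2.1), (-30, -1.7), (0, -1.3), (30, -0.8), (60, -0.4), (90, 0.1), (120, 0.6), (150, 1.0)]
(0.473, -0.298) [(-180, 1.6), (-150, 1.8), (-120, -2.2), (-90, -2.4), (-60, -2.0), (-30, -1.6), (0, -1.1), (30, -0.7), (60, -0.2), (90, 0.2), (120, 0.6), (150, 1.1)]
(0.5, 0.1) [(-180, 0.8), (-150, 1.0), (-120, 1.5), (-90, 2.0), (-60, -2.0), (-30, -2.6), (0, -2.2), (30, -1.8), (60, -1.3), (90, -0.8), (120, -0.2), (150, 0.3)]
(0.55, 0.33) [(-180, 0.2), (-150, 0.8), (-120, 1.3), (-90, 1.8), (-60, 2.3), (-30, -2.3), (0, -2.6), (30, -2.1), (60, -1.6), (90, -1.2), (120, -0.8), (150, -0.3)]
(0.5, 0.2) [(-180, 0.5), (-150, 0.9), (-120, 1.3), (-90, 1.9), (-60, -2.3), (-30, -2.1), (0, -2.4), (30, -2.0), (60, -1.6), (90, -1.1), (120, -0.6), (150, -0.1)]
mat [ 0.5655 -0.202   0.5017] [-0.259   0.0006 -0.9659] 2.3333 [ 0.4363  0.2253 -0.1946  1.5598  0.0442  1.361  -1.3341]
tray [0.5459 0.1979 0.4719] [-0.2587  0.0006 -0.966 ] 4.175 [-0.0979  0.2381 -0.4957  1.6376  0.1169  1.2955 -2.1853]
```

View pics/w_mat.png

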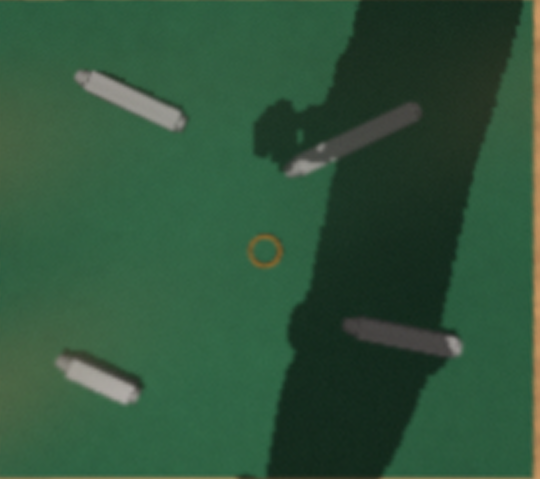

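View pics/w_tray.png

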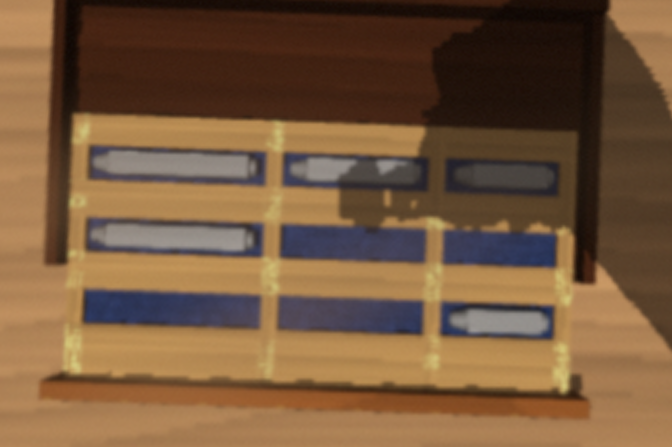

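The wrist views confirm the picture. The mat punches are at (131,99) medium, (354,139) long, (402,336) medium and (99,378) short. Empty pockets are at long (173,310), medium (352,315) and (352,244), and short (500,248), and the tray is turned about 2°. Now I refine the positions numerically and pick the first punch.

Run:
```python
from h import *
np.set_printoptions(precision=4,suppress=True)
d=dict(np.load("w_mat.npz")); c=cloud(d)
m=(c[...,0]>.39)&(c[...,0]<.69)&(c[...,1]>-.385)&(c[...,1]<-.04)&(c[...,2]>.0085)&(c[...,2]<.04)
m=cv2.morphologyEx(m.astype(np.uint8),cv2.MORPH_OPEN,np.ones((3,3)))
k,l,st,_=cv2.connectedComponentsWithStats(m)
for i in range(1,k):
    if st[i,4]<60: continue
    p=c[l==i]; r=cv2.minAreaRect(p[:,:2].astype(np.float32)); v=np.linalg.svd(p[:,:2]-p[:,:2].mean(0),full_matrices=False)[2]
    print(st[i,4],np.round(r[0],4),np.round(r[1],4),"deg",np.degrees(np.arctan2(v[0,1],v[0,0]))%180,"z",np.percentile(p[:,2],[50,95]))
for n in["w_tray","side","scene"]:
    d=dict(np.load(n+".npz")); s=2000; x1,y1=.70,.42
    a=ortho(d,.42,x1,0,y1,.025,s).astype(int); b=((a[...,0]>1.35*a[...,2])&(a[...,0]>35)).astype(np.uint8)
    b=cv2.morphologyEx(b,cv2.MORPH_OPEN,np.ones((15,15)))
    k,l,st,_=cv2.connectedComponentsWithStats(b)
    for i in range(1,k):
        if st[i,4]<3000: continue
        v,u=np.nonzero(l==i); r=cv2.minAreaRect(np.c_[x1-v/s,y1-u/s].astype(np.float32))
        print(n,st[i,4]/s/s*1e6,np.round(r[0],4),np.round(r[1],4),round(r[2],2))
```

```text
427 [ 0.6339 -0.116 ] [0.0805 0.014 ] deg 64.44493736513624 z [0.0153 0.0169]
518 [ 0.6072 -0.2651] [0.0144 0.1005] deg 114.63130186945503 z [0.0152 0.0167]
355 [ 0.4751 -0.2981] [0.0808 0.0143] deg 79.00403381758426 z [0.0148 0.0164]
250 [ 0.447  -0.0942] [0.0591 0.0146] deg 65.26097003422697 z [0.015  0.0166]
w_tray 1176.25 [0.5443 0.1075] [0.066  0.0185] 90.0
w_tray 1331.25 [0.5081 0.3266] [0.0791 0.018 ] 89.25
side 1464.25 [0.5458 0.197 ] [0.0841 0.0178] 88.62
side 1179.0000000000002 [0.5423 0.1052] [0.0648 0.0187] 88.84
side 1840.0 [0.5047 0.3096] [0.1026 0.0189] 87.75
side 1506.5 [0.5006 0.1983] [0.0837 0.0189] 87.95
scene 1123.75 [0.5476 0.201 ] [0.0845 0.0138] 87.69
scene 901.5 [0.5441 0.1093] [0.0648 0.0145] 88.45
scene 1370.5 [0.5063 0.3152] [0.1038 0.0139] 87.67
scene 1099.25 [0.5026 0.2027] [0.0848 0.0138] 87.67
```

```bash
cat >> h.py <<'E'
PUNCH=dict(short=(.4465,-.0945,65),med1=(.6339,-.1160,64.7),med2=(.4745,-.2982,79),long=(.6068,-.2655,114.8))
SLOT=dict(short=(.5437,.1078),ma=(.5018,.2008),mb=(.5467,.1998),long=(.5055,.3128)); YAW=88.05
def carry(p,s):
    from bench import goto,movel,grip,state
    x,y,a=PUNCH[p]; u,v=SLOT[s]
    goto([x,y,.09],q(a)); grip(.45,60)
    movel([x,y,.0065],feed=.12); grip(0.,60); s0=state()
    movel([x,y,.09],feed=.2); s1=state()
    print(p,"grip",s0["grip_width"],s0["grasp_force"],"lifted",s1["grip_width"],s1["grasp_force"],s1["tool_pos"])
    if s1["grip_width"]<.08: print("MISSED"); return False
    goto([u,v,.09],q(YAW)); hit=movel([u,v,.027],feed=.08,contact_N=6); s2=state()
    grip(.36); movel([u,v,.10],feed=.2); print("hit",hit,s2["tool_pos"],"t",state()["time"]); return True
E
python3 - <<'E'
from bench import *
from h import *
np.set_printoptions(precision=4,suppress=True)
if carry("short","short"):
    goto([.46,.14,.25],q(0)); hold(.2)
    d=get_image("wrist"); np.savez("w2.npz",**d)
    a=ortho(d,.46,.62,.03,.27,.030,2500); cv2.imwrite("pics/p1.png",a); print(state()["time"])
E
```

```text
short grip 0.14341406517167593 58.68960678577423 lifted 0.13577484147127827 58.62250864505768 [ 0.4463 -0.0949  0.0897]
hit True [0.5427 0.1076 0.0255] t 10.4583
11.9583
```

View pics/p1.png

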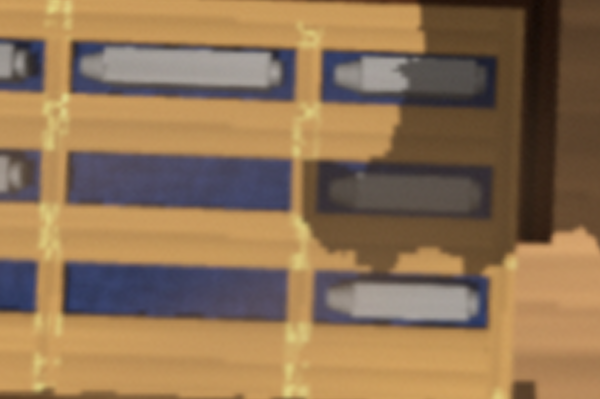

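The short punch sits flat and centred in its pocket at about (410,192), parallel to its neighbours, so I carry on with the other three.

Run:
```python
from bench import *
from h import *
np.set_printoptions(precision=4,suppress=True)
ok=carry("med1","mb") and carry("med2","ma") and carry("long","long")
if ok:
    goto([.46,.2,.31],q(0)); hold(.2)
    d=get_image("wrist"); np.savez("w3.npz",**d)
    a=ortho(d,.42,.65,.02,.40,.030,2000); cv2.imwrite("pics/p2.png",a); print(state()["time"])
```

```text
med1 grip 0.14503294811996031 59.42844092845917 lifted 0.1398448520725582 58.60102415084839 [ 0.6333 -0.1161  0.0893]
hit True [0.5457 0.1994 0.0256] t 18.2167
med2 grip 0.14396551264594862 58.90559256076813 lifted 0.14146642034796686 58.645005226135254 [ 0.474  -0.2983  0.0896]
hit True [0.5009 0.2004 0.0255] t 25.55
long grip 0.1419963276147254 59.48200464248657 lifted 0.14170053178309483 58.59310805797577 [ 0.6062 -0.2657  0.0893]
hit True [0.5046 0.3122 0.0257] t 33.0583
34.375
```

View pics/p2.png

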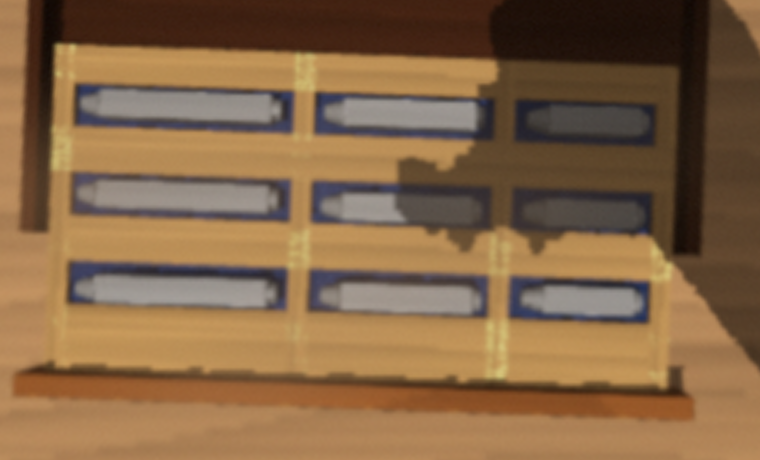

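All four punches are in. The new ones are short (580,212), medium (400,208) and (400,297), and long (175,291), and every one lies within its pocket. I check their heights from the depth map, then push the tray's front board with closed fingers.

Run:
```python
from bench import *
from h import *
np.set_printoptions(precision=4,suppress=True)
d=dict(np.load("w3.npz")); c=cloud(d)
for k,(u,v) in SLOT.items():
    m=(abs(c[...,0]-u)<.004)&(abs(c[...,1]-v)<.02); print(k,m.sum(),np.median(c[m][:,2]))
def top(d):
    c=cloud(d); m=(abs(c[...,1]-.223)<.06)&(c[...,2]>.035)&(c[...,2]<.05)&(c[...,0]>.40)&(c[...,0]<.56); return np.percentile(c[m][:,0],[5,50,95]) if m.any() else None
print("board x",top(d))
n=np.array([np.cos(np.radians(-1.95)),np.sin(np.radians(-1.95)),0])
f=np.array([.4455,.2225,.016]); yaw=-1.95
Q=min((q(yaw),q(yaw+180)),key=lambda o:abs(ik([.39,.225,.10],o)[6]-state()["joints"][6]) if ik([.39,.225,.10],o) is not None else 9)
p=f-.055*n
goto([p[0],p[1],.10],Q); grip(0.); movel([p[0],p[1],.016],feed=.15)
F0=state()["ft_force"]
hit=False
e=f+.10*n-.011*n
hit=movel(e,feed=.05,contact_N=20)
s=state(); print(hit,"finger front travel past f",(s["tool_pos"]-f)@n+.011,s["tool_pos"],s["ft_force"]-F0,s["time"])
```

```text
short 159 0.033035870717199906
ma 164 0.03322336741890227
mb 166 0.03329810154688709
long 149 0.0331788494518606
board x [0.4477 0.4538 0.4599]
True finger front travel past f 0.07023604058615875 [0.5047 0.22   0.0152] [-1.3189  1.1924 -0.7593] 38.425
```

Run:
```python
from bench import *
from h import *
np.set_printoptions(precision=4,suppress=True)
n=np.array([np.cos(np.radians(-1.95)),np.sin(np.radians(-1.95)),0])
p=state()["tool_pos"]
hit=movel(p+.03*n,feed=.03,contact_N=35); s=state(); print(hit,(s["tool_pos"]-p)@n,s["ft_force"],s["time"])
p=s["tool_pos"]; movel(p-.04*n,feed=.1); p=state()["tool_pos"]; movel([p[0],p[1],.15],feed=.2)
goto([.46,.22,.33],q(0)); hold(.2)
d=get_image("wrist"); a=ortho(d,.46,.76,.02,.42,.030,1900); cv2.imwrite("pics/p3.png",a)
c=cloud(d); 
for k,(u,v) in SLOT.items():
    u,v=np.array([u,v])+.069*n[:2]; m=(abs(c[...,0]-u)<.004)&(abs(c[...,1]-v)<.02); print(k,np.median(c[m][:,2]))
```

```text
True -0.0003046695836967467 [-0.0304 -0.6101  0.447 ] 38.9333
short 0.03306909683092479
ma 0.03356007083686126
mb 0.03335985312535001
long 0.0334501523833457
```

View pics/p3.png

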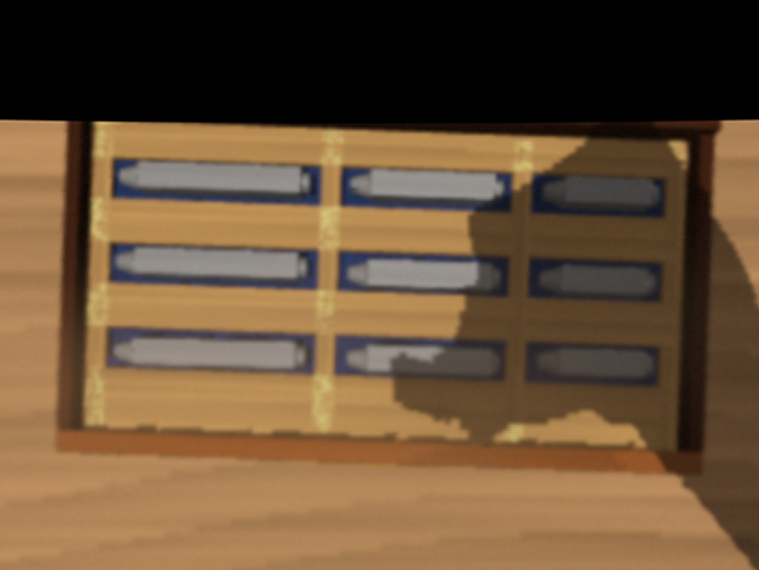

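The front board is flush with the base's side walls (row about 440), the back gap is closed, and all nine pockets are filled. A further 35 N push gave no travel, so the tray is against its stop.

```bash
python3 -c "
from bench import *
print(state()['time']); print(hand_in())"
```

```text
41.3083
the job is handed in; nothing more can be done
None
```

All four punches are flat in pockets of their own length, the tray is pushed fully home, and the job was handed in at 41.3 s of the 72 s allowed; hand-in returned no verdict.

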